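# Set the tint selector's click wheel to the carton's shade

### The job

Set the tint selector on the worktop to the shade of the carton that stands in the fenced bay at its left side: flick the edge tabs of its click wheel with your fingertips, counter-clockwise seen from above, until the tab in that carton's colour (orange, teal or magenta) has clicked to rest at the black pointer. Stop there without running past that tab, do not force the wheel, and leave the cartons and the other things standing where they are.

Things in the scene. Friction and masses are not known exactly. Their poses are not given: they have to be found in the camera images.
- selector: white tint selector, fixed. Origin: on the worktop under the wheel's upright axis; +x runs from the wheel to the rear housing, z up. In this frame (mm): foot x -40 to 85, y -50 to 50, z to 32; housing x 70 to 150, y -65 to 95, z to 75 (steel caps to 85). Left of it the carton bay: grey fence 22 high round x 45 to 135, y 95 to 200. The wheel's edge is open at the front (-x) and sides.
- wheel_centre (a point): point on the wheel's axis at half its thickness, 49 mm above the worktop. The wheel lies level, z 40 to 58 mm: grey disc of radius 40 mm with eight straight coloured tabs 45 degrees apart, each 10 mm wide, reaching out to radius 64 mm, and a dot of the same colour on the disc beside each tab.
- pointer_tip (a point): tip of the black pointer, fixed above the wheel's rear edge (selector +x), 49 mm from the axis, 67 mm above the worktop. At every rest one tab is under it and one points straight to the front (-x), with open gaps centred 22.5 degrees either side of the front tab. Pushing a tab takes up to about 2 N; past half a click the wheel springs on to the next rest by itself.
- bay (a point): centre of the bay, on the worktop, at x 90, y 148 mm in the selector's frame; the carton that stands in the bay is within 10 mm of it, the other two are over 80 mm off
- shade_wheel (a joint): wheel angle (rad), growing counter-clockwise seen from above: its front edge moves to the selector's -y (robot's right). A sprung detent holds every multiple of 0.785. Tab at the pointer: 0 white, 0.785 yellow, 1.571 black, 2.356 orange, 3.142 teal, 3.927 magenta, 4.712 brown (a grey tab is never reached); stops just outside 0 and 4.712. Starts at rest on white, yellow or black.
- carton_orange: orange carton, 60 x 80 x 170 mm high, loose; origin at the centre of its underside
- carton_teal: teal (dark blue-green) carton, 46 x 46 x 108 mm high, loose; origin at the centre of its underside
- carton_magenta: magenta carton, 46 x 46 x 108 mm high, loose; origin at the centre of its underside
- pot_1: cream pot with a black lid, 61 mm across, 48 high, bystander; origin at its underside
- pot_2: black pot with a golden lid, 53 mm across, 36 high, bystander; origin at its underside
- grip_tin: flat green tin, 83 x 107 x 32 mm, bystander; origin at its underside
- hair_clipper: black hair clipper lying down, 49 x 200 x 41 mm, bystander; origin at its underside
- section_clip_4: pink hair clip lying down, 110 x 15 x 18 mm, bystander; origin at its underside
Things that resemble listed ones, but are neither listed nor needed, are in the scene too. Leave any yellow look-alike of the carton_teal alone.

How it is judged:
By the outcome, as a careful person would: the job done as asked, in the order asked, and still so for the second after the job is handed in, with the robot touching nothing.
It also fails if it takes over 64 s, if anything falls off the work surface, if the arm or the gripper's body presses on something with over 40 N, if the wrist force passes 120 N, or if a joint passes its speed limit or range.

### The arm

A 6-joint arm with a two-finger parallel gripper is mounted at the origin on a cart in front of the work surface, level with it; the furniture and walls round the work are solid. World frame = base frame: x ahead of the robot, y to its left, z up, the work surface at z = 0. Lengths are in mm, angles in rad, forces in N, time in s.
With the tool pointing down it reaches from about 275 to 750 mm from the base axis. Payload 10.2 kg.
Tool frame: the origin (TCP) lies between the finger pads; the fingertips stand 17 mm ahead of it and the grasp point (between the pads) lies 2 mm behind it; y points along the fingers, x is the direction in which the jaws open and shut, and the axes are right-handed (so a half turn about y gives the same grasp; the last joint's range is limited). The gripper opens to 85 mm and grips with 20 to 120 N. Pads are 22 mm wide; open, the fingers measure 114 mm over their backs; the gripper's body (76 mm by 85 mm) begins 54 mm behind the grasp point. The pads swing forward as they close: fully open they stand 13 mm farther back than shut.
Start: joints at [0.997, 0.313, 1.498, -0, 1.331, -0.223], TCP at [180.429, 493.028, 227.194] pointing down, gripper open.
Joint ranges: [-2.94, 2.94], [-0.97, 2.17], [0.19, 2.56], [-1.23, 4.37], [0.02, 3.11], [-2.88, 2.88]. Speed limits (rad/s): [2.39, 2.39, 3.01, 3.14, 3.14, 3.14].

### API

Orientations are given as a unit quaternion [w, x, y, z].
In Python, from rig import ctrl gives the robot as it stands.
- The arm moves only by the tool jog_arm, never from a script. Its argument "targets" is a list of rows, each an object with "offset": the shift along the tool's x, y, z in m, a list of three; "yaw": the turn about the tool's y in rad. In form: [{"offset": [dx, dy, dz], "yaw": yaw}, ...]. A call has 1 to 12 rows; each row is the pose to reach, as a shift and turn from the pose measured when the call began, along the tool's axes at that moment; what a row does not reach only later rows make up. A row lasts 1/12 s, in which the tool goes at most 41.7 mm and 7.16 degrees, less where a joint would pass 70% of its speed; a pose out of reach is approached as far as the arm can. A call with a gripper value outside its range is refused whole. "fingers" is the finger opening in m, from 0 to 0.0854, set as the call begins (left out, the last holds). The fingers move at their own pace and stop on an object; "grip_force" is the grip in N (left out, the last holds). Time passes only in rows, so rows that repeat a pose let the fingers close. It gives the time, the measured TCP pose, the force and the opening at its end, in the units of the state.
- ctrl.sense(): the state, without advancing time (a new reading comes with each control period).
- ctrl.capture(name): name is "scene" or "top"; returns a dict with "img" (384x512x3 uint8, red, green, blue), "intrinsics" (3x3 intrinsics, pixels), "k1" (the pictures are not rectified: a ray, as slopes to the right and down, at radius r is drawn at 1 + k1 r^2 times it, then the intrinsics apply), "T" (4x4, takes a point from camera to world coordinates). Camera axes: x right, y up, looking along -z (the intrinsics and any distortion apply to the point x, -y, -z); pixel columns grow to the right and rows downward; lengths in mm; the calibration is good to about 2 mm. A picture is of the moment at which its call begins. There is no depth.
- ctrl.finish_job(): hands the job in, once; it reports no verdict.
Trained networks look in the newest picture that a camera, given by its name, has taken for a name from the list of things; names that differ only in an ending like _2 or _b are one class to them, and where a whole thing is asked for, a point or a joint stands for the part that bears it (a point fixed in the world has none). Each returns a list of dicts, best first, with "score" (0 to 1); they miss things now and then, are a little off and sometimes report something else, mostly with a low value. They report only what shows in the picture. A call takes as long as a camera call. They do not tell look-alikes from the thing itself.
- ctrl.boxes_of(camera, target): "box" ([left, top, right, bottom] in pixels, round what is visible of it).
- ctrl.regions_of(camera, target): "region" (384x512 bool, what is visible of it) and "box" ([left, top, right, bottom] in pixels, round what is visible of it).
The state is a dict: "time_s": time; "joints": joint angles; "dq": joint speeds; "tau": joint torques, N m; "eef_pos": TCP position; "ee_rot": TCP orientation; "force": force on the tool from outside, world axes, zero at the start; "wrist_torque": the same for the moment, N m; "grip_width": opening from 0.0 (shut) to 1.0 (fully open).
Only numpy, scipy, OpenCV 4.12 (cv2) and the standard library are available. Lean on these libraries where they do the work, as an engineer would, in place of code of your own. Each camera call takes 0.05 s, during which the arm holds its last target.

## Working session

There is one attempt and no reset: what is moved stays moved. The work goes in short steps, Python scripts to look and compute and a tool call to move; the robot and the scene stay as the last step left them, time stands still between calls to the robot, and variables do not carry over. Pictures are saved under pics/ and viewed, and the job is handed in when it is done.

Besides the shell and the picture viewer there is one more tool, called after ">>>" by a JSON object that holds its "api" and its "payload". jog_arm: Moves the arm, as the interface text tells. Its arguments: {"type":"object","properties":{"targets":{"type":"array"},"fingers":{"type":"number"},"grip_force":{"type":"number"}},"required":["targets"]}

```bash
mkdir -p pics; ls
python3 - <<'E'
from rig import ctrl
import cv2,numpy as np
for n in("scene","top"):
    c=ctrl.capture(n); cv2.imwrite(f"pics/{n}0.png",cv2.resize(c["img"][:,:,::-1],(800,600),interpolation=cv2.INTER_CUBIC)); cv2.imwrite(f"pics/{n}0_raw.png",c["img"][:,:,::-1])
    np.savez(f"{n}0.npz",**c)
    print(n,c["intrinsics"],c["k1"],c["T"].round(3))
    for t in["selector","wheel_centre","carton_orange","carton_teal","carton_magenta","pointer_tip"]:
        try: print(t,[(round(b["score"],2),np.round(b["box"]).tolist()) for b in ctrl.boxes_of(n,t)][:4])
        except Exception as e: print(t,e)
print(ctrl.sense())
E
```

```text
pics
scene [[446.33194813   0.         248.19767925]
 [  0.         446.33194813 193.11041076]
 [  0.           0.           1.        ]] -0.11200936834254997 [[ 6.36000e-01  4.78000e-01 -6.06000e-01 -2.75385e+02]
 [-7.72000e-01  3.90000e-01 -5.02000e-01 -5.91799e+02]
 [-4.00000e-03  7.87000e-01  6.17000e-01  9.33558e+02]
 [ 0.00000e+00  0.00000e+00  0.00000e+00  1.00000e+00]]
selector [(0.91, [245.0, 192.0, 331.0, 259.0])]
wheel_centre [(0.66, [247.0, 195.0, 330.0, 255.0])]
carton_orange [(0.79, [254.0, 157.0, 288.0, 212.0]), (0.24, [162.0, 201.0, 180.0, 221.0])]
carton_teal [(0.83, [195.0, 176.0, 217.0, 214.0]), (0.68, [222.0, 154.0, 239.0, 190.0]), (0.64, [207.0, 142.0, 226.0, 173.0]), (0.58, [192.0, 131.0, 209.0, 162.0])]
carton_magenta [(0.65, [165.0, 136.0, 188.0, 172.0])]
pointer_tip [(0.77, [247.0, 188.0, 329.0, 259.0]), (0.25, [255.0, 158.0, 288.0, 216.0])]
top [[364.32743461   0.         259.14671659]
 [  0.         364.32743461 191.4369966 ]
 [  0.           0.           1.        ]] 0.005819958258394335 [[ 1.500000e-02  9.870000e-01 -1.610000e-01  3.929410e+02]
 [-1.00000
[... 581 characters left out ...]
233.0]), (0.35, [122.0, 216.0, 194.0, 233.0])]
{'time_s': 0.7, 'joints': array([ 9.96620703e-01,  3.12884361e-01,  1.49766024e+00, -1.79323692e-05,
        1.33102057e+00, -2.23391966e-01]), 'dq': array([ 0.00056983,  0.00128877, -0.00160218,  0.00279712, -0.00135832,
       -0.00066896]), 'tau': array([ 2.80788627e-03, -4.12123132e+01, -2.59865052e+01,  3.34856350e-05,
        6.95241870e-04, -4.13576629e-05]), 'eef_pos': array([180.4276137 , 493.03753436, 227.21716828]), 'ee_rot': array([-0.5795732 ,  0.57957728,  0.40509469, -0.40507205]), 'force': array([ 0.69052169, -0.56739196, -0.02862928]), 'wrist_torque': array([0.03285359, 0.01268324, 0.01442718]), 'grip_width': 1.0009934828709766}
```

View pics/scene0.png

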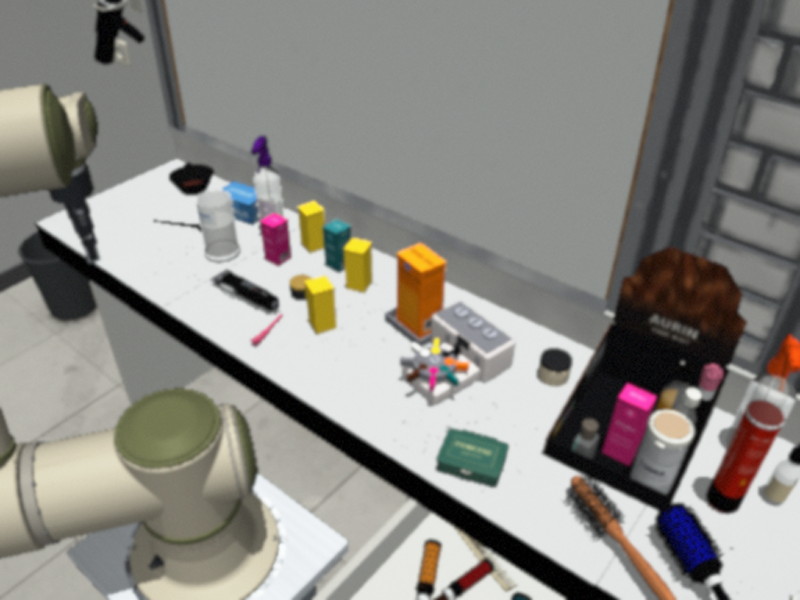

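View pics/top0.png

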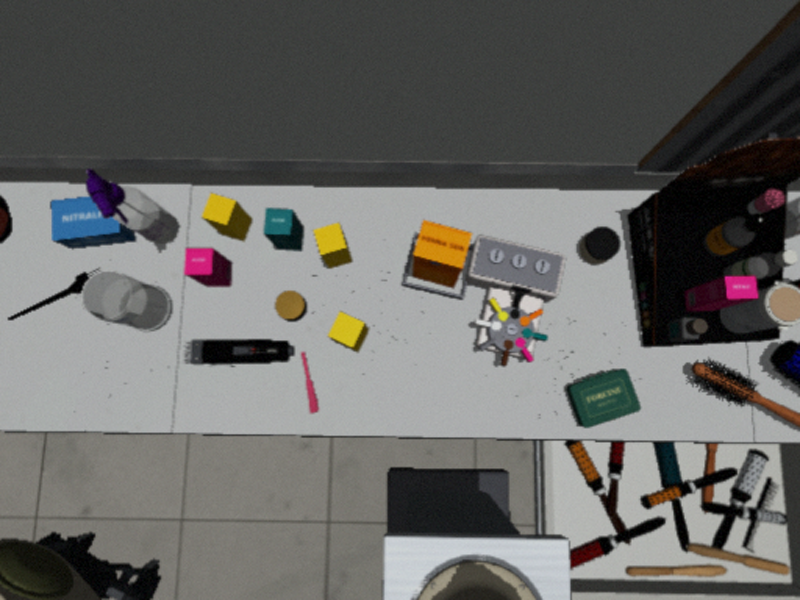

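Run:
```python
import cv2
a=cv2.imread("pics/top0_raw.png")[130:250,240:380]; b=cv2.imread("pics/scene0_raw.png")[140:270,230:350]
cv2.imwrite("pics/c1.png",cv2.resize(a,(700,600),interpolation=cv2.INTER_CUBIC))
cv2.imwrite("pics/c2.png",cv2.resize(b,(552,598),interpolation=cv2.INTER_CUBIC))
```

```text
(no output)
```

View pics/c1.png

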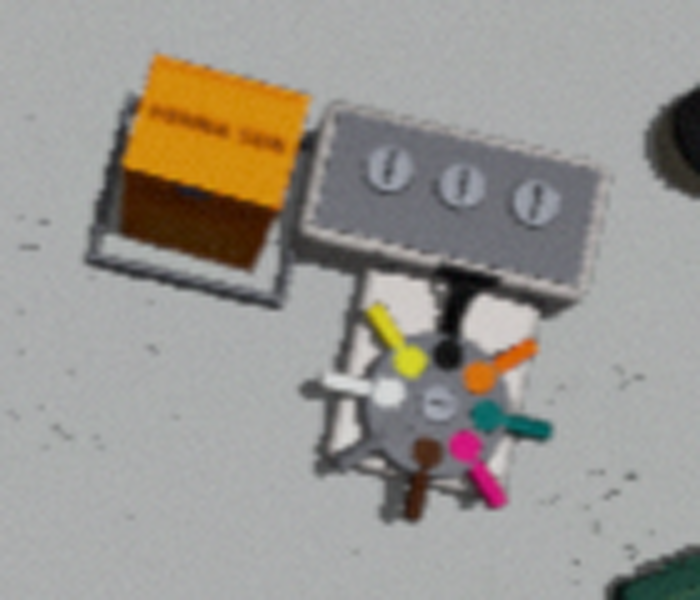

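View pics/c2.png

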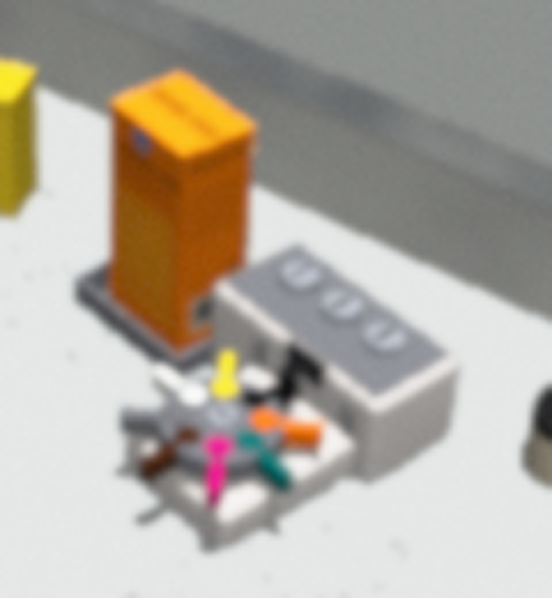

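```bash
cat > h.py <<'E'
import numpy as np
def cam(n): 
    c=np.load(f"{n}0.npz"); return c["intrinsics"],float(c["k1"]),c["T"]
def proj(n,P):
    K,k,T=cam(n); P=np.atleast_2d(P); q=(P-T[:3,3])@T[:3,:3]
    s=np.c_[q[:,0]/-q[:,2],-q[:,1]/-q[:,2]]; s=s*(1+k*(s**2).sum(1,keepdims=True))
    return s*[K[0,0],K[1,1]]+[K[0,2],K[1,2]]
def S(p,P):
    P=np.atleast_2d(P);c,s=np.cos(p[2]),np.sin(p[2])
    return np.c_[p[0]+c*P[:,0]-s*P[:,1],p[1]+s*P[:,0]+c*P[:,1],P[:,2]]
E
python3 - <<'E'
from h import *
from scipy.optimize import least_squares
import cv2
# angle in selector frame at wheel angle black-at-pointer: black 0, orange -45, teal -90, magenta -135, brown 180, white 90, yellow 45
ang=dict(o=-45,t=-90,m=-135,b=180,w=90,y=45)
top=dict(o=(533,345),t=(551,431),m=(500,503),b=(412,518),y=(374,310),w=(324,380))
sc=dict(o=(320,433),t=(286,485),m=(213,503),b=(145,470),y=(228,350),w=(157,370))
def P(k,r=63,z=54): a=np.radians(ang[k]); return [r*np.cos(a),r*np.sin(a),z]
tu={k:((np.array(v)+.5)/5-.5+[240,130]) for k,v in top.items()}
su={k:((np.array(v)+.5)/4.6-.5+[230,140]) for k,v in sc.items()}
def res(p,w=(1,1)):
    r=[]
    for k in ang:
        if w[0]: r+=list(proj("top",S(p,P(k)))[0]-tu[k])
        if w[1]: r+=list(proj("scene",S(p,P(k)))[0]-su[k])
    return np.array(r)
for w in((1,0),(0,1),(1,1)):
    s=least_squares(lambda p:res(p,w),[440,-60,-.2]);print(w,s.x.round(3),np.abs(s.fun).max().round(2))
p=s.x;np.save("p.npy",p)
def box(x0,x1,y0,y1,z):return [[x0,y0,z],[x1,y0,z],[x1,y1,z],[x0,y1,z]]
for n,o,sz,f in(("top",(240,130),(140,120),5),("scene",(230,140),(120,130),4.6)):
    im=cv2.imread(f"pics/{n}0_raw.png")[o[1]:o[1]+sz[1],o[0]:o[0]+sz[0]];im=cv2.resize(im,None,fx=f,fy=f,interpolation=cv2.INTER_CUBIC)
    for b in(box(-40,85,-50,50,32),box(70,150,-65,95,75),box(45,135,95,200,22),[[40*np.cos(a),40*np.sin(a),58] for a in np.arange(0,6.28,.3)],[[64*np.cos(np.radians(a)),64*np.sin(np.radians(a)),50] for a in ang.values()],box(60,120,108,188,0)):
        q=(proj(n,S(p,b))-o+.5)*f-.5; cv2.polylines(im,[q.round().astype(int)],True,(0,0,255),1)
    cv2.imwrite(f"pics/ov_{n}.png",im)
for n,P in(("tip",[49,0,67]),("bay",[90,148,0]),("front",[-64,0,49])):print(n,S(p,P).round(1))
E
```

```text
(1, 0) [ 5.02796e+02 -5.62720e+01 -2.16000e-01] 0.5
(0, 1) [ 5.01334e+02 -5.69660e+01 -2.24000e-01] 2.03
(1, 1) [ 5.02339e+02 -5.64280e+01 -2.19000e-01] 1.78
tip [[550.2 -67.1  67. ]]
bay [[622.4  68.4   0. ]]
front [[439.9 -42.5  49. ]]
```

View pics/ov_top.png

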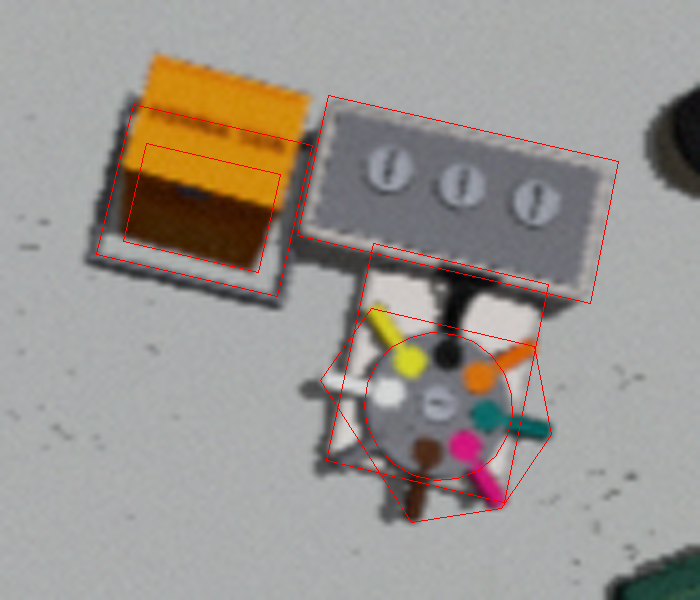

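View pics/ov_scene.png

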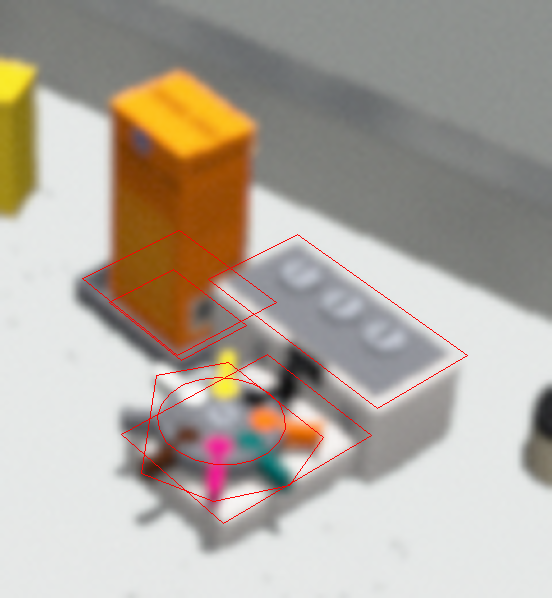

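```bash
cat > mv.py <<'E'
from h import *
from rig import ctrl
from scipy.spatial.transform import Rotation as Rn
p=np.load("p.npy")
def plan(sx,sy,z):
    s=ctrl.sense(); q=s["ee_rot"]; R=Rn.from_quat([q[1],q[2],q[3],q[0]]).as_matrix()
    t=S(p,[sx,sy,z])[0]; d=R.T@(t-s["eef_pos"])
    jaw=np.array([np.sin(-p[2]),np.cos(p[2]),0]); a=R.T@jaw   # rotate tool x about y onto +-jaw
    f=lambda v: np.arctan2(-v[2],v[0])
    print("t",s["time_s"],"tcp",s["eef_pos"].round(1),"J",s["joints"].round(2),"F",s["force"].round(2),"gw",round(s["grip_width"],2)); print(R.round(2))
    c,sn=np.cos(p[2]),np.sin(p[2]);e=s["eef_pos"][:2]-p[:2]; print("sel",(c*e[0]+sn*e[1]).round(1),(-sn*e[0]+c*e[1]).round(1))
    print("offset m",(d/1000).round(4),"yaw",f(a).round(3),"or",f(-a).round(3), "target",t.round(1))
E
python3 -c "
from mv import *
plan(-57,-28,200)"
```

```text
t 0.7 tcp [180.4 493.  227.2] J [ 1.    0.31  1.5  -0.    1.33 -0.22] F [ 0.69 -0.57 -0.03] gw 1.0
[[ 0.34  0.   -0.94]
 [ 0.94  0.    0.34]
 [ 0.   -1.   -0.  ]]
sel -433.8 466.2
offset m [-0.4406  0.0272 -0.4383] yaw -0.131 or 3.01 target [440.6 -71.4 200. ]
```

>>> {"api": "jog_arm", "payload": {"targets": [{"offset":[-0.441,0,-0.438],"yaw":-0.131},{"offset":[-0.441,0,-0.438],"yaw":-0.131},{"offset":[-0.441,0,-0.438],"yaw":-0.131},{"offset":[-0.441,0,-0.438],"yaw":-0.131},{"offset":[-0.441,0,-0.438],"yaw":-0.131},{"offset":[-0.441,0,-0.438],"yaw":-0.131},{"offset":[-0.441,0,-0.438],"yaw":-0.131},{"offset":[-0.441,0,-0.438],"yaw":-0.131},{"offset":[-0.441,0,-0.438],"yaw":-0.131},{"offset":[-0.441,0,-0.438],"yaw":-0.131},{"offset":[-0.441,0,-0.438],"yaw":-0.131},{"offset":[-0.441,0,-0.438],"yaw":-0.131}], "fingers": 0.085}}

```text
time_s: 1.7
eef_pos: [388.6, 39.3, 227.5]
ee_rot: [-0.552, 0.552, 0.442, -0.442]
force: [0.9, 1.2, 0.3]
grip_width: 0.995
```

```bash
python3 -c "
from mv import *
plan(-57,-28,140)"
```

```text
t 1.7 tcp [388.6  39.3 227.5] J [-0.2   0.01  1.86  0.    1.27 -1.55] F [0.92 1.21 0.27] gw 1.0
[[ 0.22  0.   -0.98]
 [ 0.98 -0.    0.22]
 [ 0.   -1.   -0.  ]]
sel -131.8 68.7
offset m [-0.0966  0.0876 -0.0748] yaw -0.001 or 3.141 target [440.6 -71.4 140. ]
```

>>> {"api": "jog_arm", "payload": {"targets": [{"offset":[-0.04,0,-0.03],"yaw":0},{"offset":[-0.075,0.02,-0.06],"yaw":0},{"offset":[-0.097,0.055,-0.075],"yaw":0},{"offset":[-0.097,0.088,-0.075],"yaw":0},{"offset":[-0.097,0.088,-0.075],"yaw":0},{"offset":[-0.097,0.088,-0.075],"yaw":0}]}}

```text
time_s: 2.2
eef_pos: [439.7, -71.6, 138.2]
ee_rot: [0.553, -0.551, -0.441, 0.442]
force: [-0.8, 0.4, -0.3]
grip_width: 0.993
```

Run:
```python
from mv import *
import cv2
plan(-57,-28,52)
for n,o,sz,f in(("top",(240,120),(140,120),4),("scene",(230,140),(120,130),4.6)):
    im=ctrl.capture(n)["img"][:,:,::-1][o[1]:o[1]+sz[1],o[0]:o[0]+sz[0]]
    cv2.imwrite(f"pics/a_{n}.png",cv2.resize(im,None,fx=f,fy=f,interpolation=cv2.INTER_CUBIC))
```

```text
t 2.2 tcp [439.7 -71.6 138.2] J [-0.43  0.24  1.85  0.    1.06 -1.78] F [-0.81  0.38 -0.27] gw 0.99
[[ 0.22 -0.   -0.98]
 [ 0.98  0.    0.22]
 [ 0.   -1.    0.  ]]
sel -57.8 -28.5
offset m [ 0.0004  0.0862 -0.0012] yaw -0.002 or 3.14 target [440.6 -71.4  52. ]
```

View pics/a_top.png

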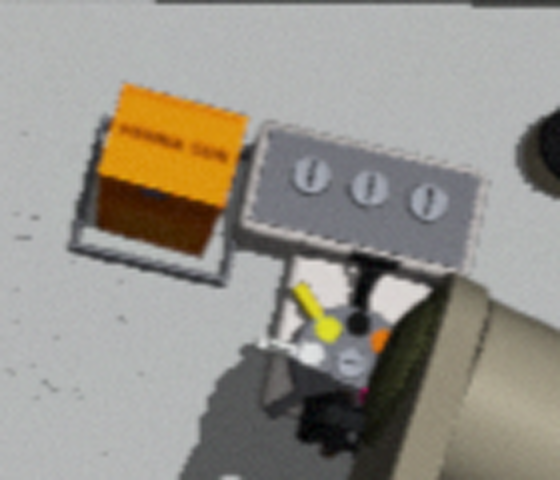

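View pics/a_scene.png

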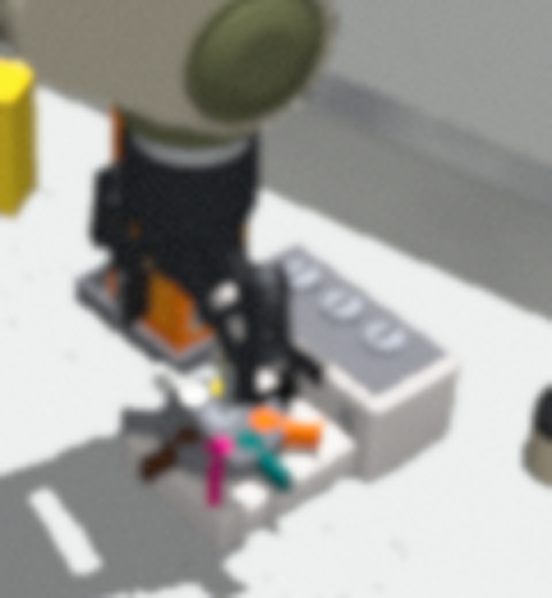

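Run:
```python
from mv import *
for y in(14.5,29,-71,-86):
  for z in(121,134):print(y,z,((proj("scene",S(p,[-57.8,y,z]))[0]-[230,140]+.5)*4.6).round())
```

```text
14.5 121 [136. 370.]
14.5 134 [136. 354.]
29 121 [121. 358.]
29 134 [121. 341.]
-71 121 [231. 448.]
-71 134 [232. 432.]
-86 121 [248. 463.]
-86 134 [249. 446.]
```

Run:
```python
from mv import *
import cv2
im=ctrl.capture("scene")["img"][:,:,::-1][160:260,235:325]
im=(255*(im/255.)**.5).astype(np.uint8)
im=cv2.resize(im,None,fx=6,fy=6,interpolation=cv2.INTER_CUBIC)
for y in(14.5,29,-71,-86):
  for z in(121,134):
    q=(proj("scene",S(p,[-57.8,y,z]))[0]-[235,160]+.5)*6;cv2.circle(im,tuple(q.astype(int).tolist()),3,(0,0,255),-1)
cv2.imwrite("pics/b.png",im)
```

```text
(no output)
```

View pics/b.png

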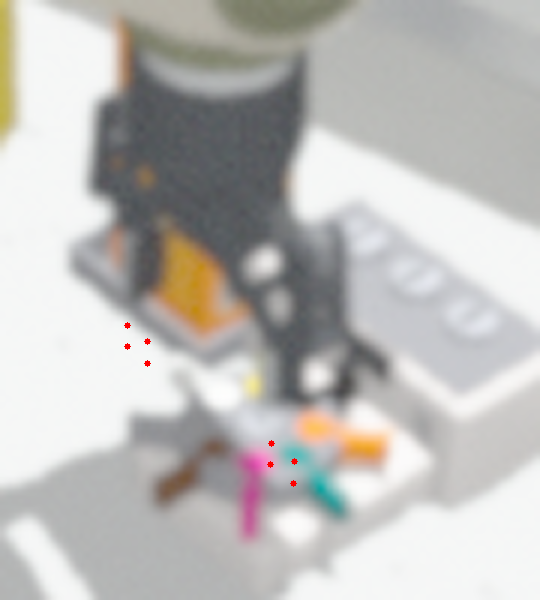

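Run:
```python
from mv import *
import cv2
print(ctrl.sense()["eef_pos"],ctrl.sense()["time_s"])
im=ctrl.capture("top")["img"][:,:,::-1][180:250,280:370]
im=(255*(im/255.)**.5).astype(np.uint8)
im=cv2.resize(im,None,fx=8,fy=8,interpolation=cv2.INTER_CUBIC)
for y in(14.5,29):
  for x in(-68,-46):
   for z,c in((121,(0,0,255)),(134,(0,0,255)),(165,(0,255,0))):
    q=(proj("top",S(p,[x,y,z]))[0]-[280,180]+.5)*8;cv2.circle(im,tuple(q.astype(int).tolist()),3,c,-1)
cv2.imwrite("pics/b2.png",im)
```

```text
[441.37183942 -71.23194558 141.55393552] 2.35
```

View pics/b2.png

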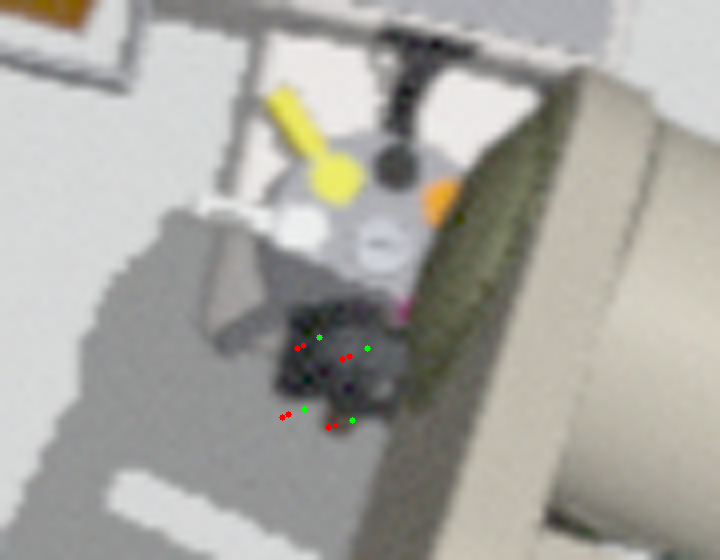

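>>> {"api": "jog_arm", "payload": {"targets": [{"offset":[0,0,0.04],"yaw":0},{"offset":[0,0.03,0.06],"yaw":0},{"offset":[0,0.065,0.06],"yaw":0},{"offset":[0,0.08,0.06],"yaw":0},{"offset":[0,0.08,0.06],"yaw":0},{"offset":[0,0.08,0.06],"yaw":0},{"offset":[0,0.08,0.06],"yaw":0}]}}

```text
time_s: 2.98
eef_pos: [384.4, -58.5, 63.0]
ee_rot: [-0.549, 0.554, 0.444, -0.441]
force: [0.7, -0.8, -0.2]
grip_width: 0.992
```

```bash
cat > look.py <<'E'
from mv import *
import cv2,sys
def look(tag,tipoff=(4,17)):
    imgs=[ctrl.capture(n)["img"][:,:,::-1] for n in("scene","top")]
    s=ctrl.sense(); e=s["eef_pos"]; print(e,s["joints"].round(2),s["force"].round(1))
    q=s["ee_rot"]; R=Rn.from_quat([q[1],q[2],q[3],q[0]]).as_matrix()
    for im,n,o,sz in zip(imgs,("scene","top"),((225,165),(280,175)),((115,100),(100,85))):
        im=im[o[1]:o[1]+sz[1],o[0]:o[0]+sz[0]];im=(255*(im/255.)**.55).astype(np.uint8)
        f=6;im=cv2.resize(im,None,fx=f,fy=f,interpolation=cv2.INTER_CUBIC)
        for a in(42.5,57,-42.5,-57):
            for z,c in((tipoff[0],(0,255,0)),(tipoff[1],(0,0,255))):
                for w in(-11,11):
                    u=(proj(n,e+R@[a,z,w])[0]-o+.5)*f; cv2.circle(im,tuple(u.astype(int).tolist()),2,c,-1)
        cv2.imwrite(f"pics/{tag}_{n}.png",im)
E
python3 -c "
from look import *
look('d')"
```

```text
[384.16665342 -58.58318944  62.70851682] [-0.46  0.25  2.09  0.    0.8  -1.81] [ 0.2  0.3 -0.1]
```

View pics/d_scene.png

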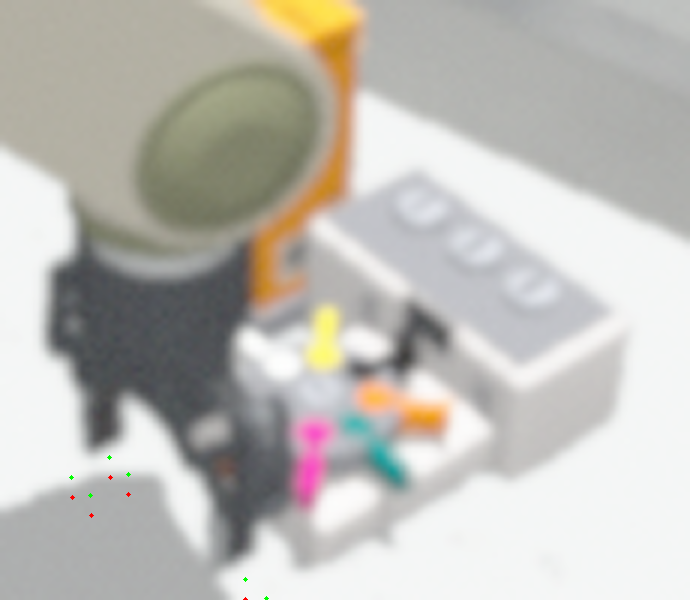

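View pics/d_top.png

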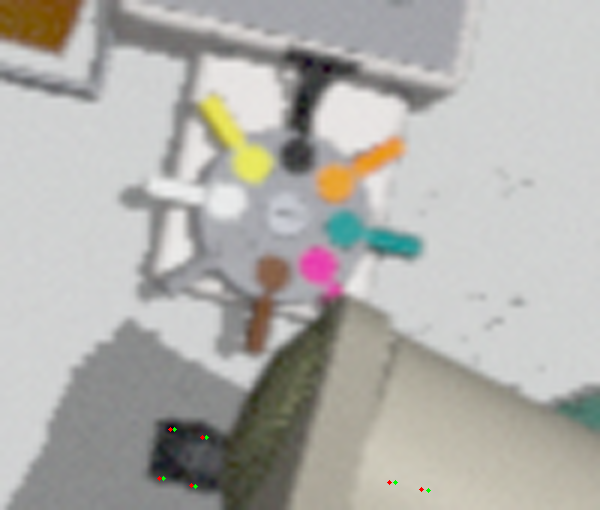

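>>> {"api": "jog_arm", "payload": {"targets": [{"offset":[0,0.012,0],"yaw":0},{"offset":[0,0.024,0],"yaw":0},{"offset":[0,0.033,0],"yaw":0},{"offset":[0,0.033,0],"yaw":0},{"offset":[0,0.033,0],"yaw":0}]}}

```text
time_s: 3.5
eef_pos: [384.8, -58.8, 30.3]
ee_rot: [-0.549, 0.554, 0.444, -0.441]
force: [0.5, -0.6, 0.3]
grip_width: 0.995
```

Run:
```python
from mv import *
import cv2
c=ctrl.capture("scene")["img"][:,:,::-1]; s=ctrl.sense();print(s["eef_pos"],s["force"],s["grip_width"])
im=c[215:290,215:305]; cv2.imwrite("pics/e.png",cv2.resize(im,None,fx=8,fy=8,interpolation=cv2.INTER_CUBIC))
e=s["eef_pos"];q=s["ee_rot"]; R=Rn.from_quat([q[1],q[2],q[3],q[0]]).as_matrix()
for a in(50,-50):
  for z in(-30,-4,4,17):print(a,z,((proj("scene",e+R@[a,z,0])[0]-[215,215]+.5)*8).round())
```

```text
[384.92836278 -58.86106406  30.52402129] [ 0.03548552 -0.18257051  0.22770095] 0.9958953067180665
50 -30 [214. 230.]
50 -4 [216. 283.]
50 4 [216. 299.]
50 17 [217. 324.]
-50 -30 [398. 397.]
-50 -4 [397. 450.]
-50 4 [397. 466.]
-50 17 [397. 492.]
```

View pics/e.png

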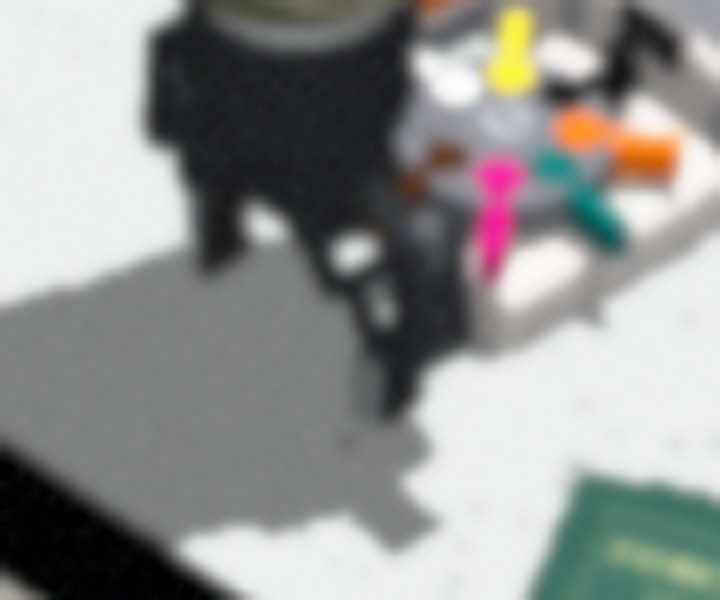

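>>> {"api": "jog_arm", "payload": {"targets": [{"offset":[0,0,0],"yaw":0},{"offset":[0,0,0],"yaw":0},{"offset":[0,0,0],"yaw":0},{"offset":[0,0,0],"yaw":0},{"offset":[0,0,0],"yaw":0},{"offset":[0,0,0],"yaw":0}], "fingers": 0.07}}

```text
time_s: 4.05
eef_pos: [384.9, -58.9, 30.6]
ee_rot: [-0.549, 0.554, 0.444, -0.441]
force: [-1.1, 0.1, -0.4]
grip_width: 0.82
```

Run:
```python
from mv import *
import cv2
plan(-57,-20,27)
c=ctrl.capture("scene")["img"][:,:,::-1]; s=ctrl.sense();print(s["eef_pos"],s["force"],s["grip_width"])
im=c[215:290,215:305]; cv2.imwrite("pics/f.png",cv2.resize(im,None,fx=8,fy=8,interpolation=cv2.INTER_CUBIC))
e=s["eef_pos"];q=s["ee_rot"]; R=Rn.from_quat([q[1],q[2],q[3],q[0]]).as_matrix()
for a in(42,-42):
  for z in(-14,-4,4,17):print(a,z,((proj("scene",e+R@[a,z,0])[0]-[215,215]+.5)*8).round())
```

```text
t 4.05 tcp [384.9 -58.9  30.6] J [-0.46  0.33  2.11  0.    0.7  -1.81] F [-1.07  0.1  -0.38] gw 0.82
[[ 0.22  0.01 -0.98]
 [ 0.98 -0.    0.22]
 [-0.   -1.   -0.01]]
sel -114.1 -27.9
offset m [ 0.0079  0.0041 -0.057 ] yaw 0.001 or -3.14 target [442.4 -63.5  27. ]
[384.91635839 -58.85688779  30.54808083] [ 0.50376295 -0.09842492  1.13847765] 0.8166141987209646
42 -14 [229. 276.]
42 -4 [230. 296.]
42 4 [230. 312.]
42 17 [231. 337.]
-42 -14 [382. 416.]
-42 -4 [382. 436.]
-42 4 [382. 452.]
-42 17 [381. 478.]
```

View pics/f.png

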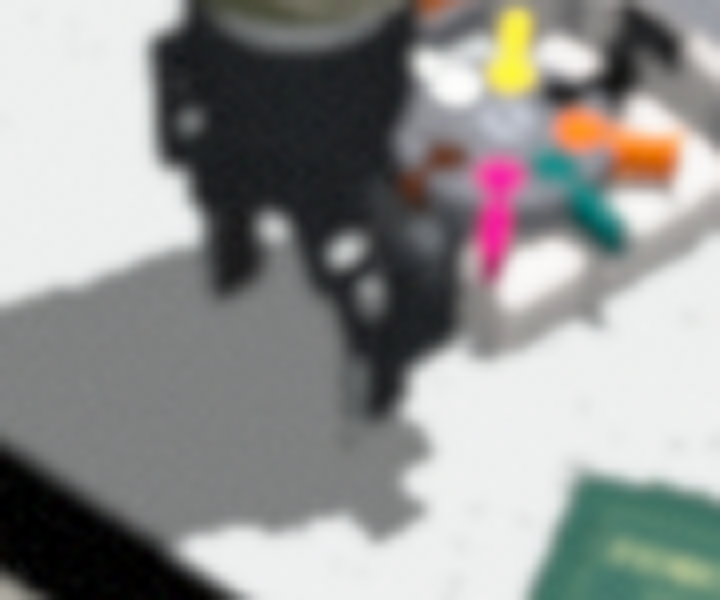

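>>> {"api": "jog_arm", "payload": {"targets": [{"offset":[0.008,0.004,0],"yaw":0},{"offset":[0.008,0.004,-0.01],"yaw":0},{"offset":[0.008,0.004,-0.025],"yaw":0},{"offset":[0.008,0.004,-0.04],"yaw":0},{"offset":[0.008,0.004,-0.05],"yaw":0},{"offset":[0.008,0.004,-0.057],"yaw":0},{"offset":[0.008,0.004,-0.057],"yaw":0},{"offset":[0.008,0.004,-0.057],"yaw":0}]}}

```text
time_s: 4.77
eef_pos: [441.9, -63.0, 26.7]
ee_rot: [-0.549, 0.554, 0.444, -0.441]
force: [-0.4, 0.4, 0.1]
grip_width: 0.817
```

Run:
```python
from mv import *
from look import look
plan(-57,-56,27)
look('g')
```

```text
t 4.7667 tcp [441.9 -63.   26.7] J [-0.41  0.43  1.95  0.    0.75 -1.76] F [-0.36  0.37  0.08] gw 0.82
[[ 0.22  0.01 -0.98]
 [ 0.98 -0.    0.22]
 [-0.   -1.   -0.01]]
sel -57.5 -19.5
offset m [-0.0365 -0.0003 -0.0005] yaw 0.001 or -3.14 target [434.5 -98.7  27. ]
[441.66201581 -63.02727168  26.83262789] [-0.41  0.43  1.95  0.    0.75 -1.76] [-0.5 -0.8 -0.3]
```

View pics/g_scene.png

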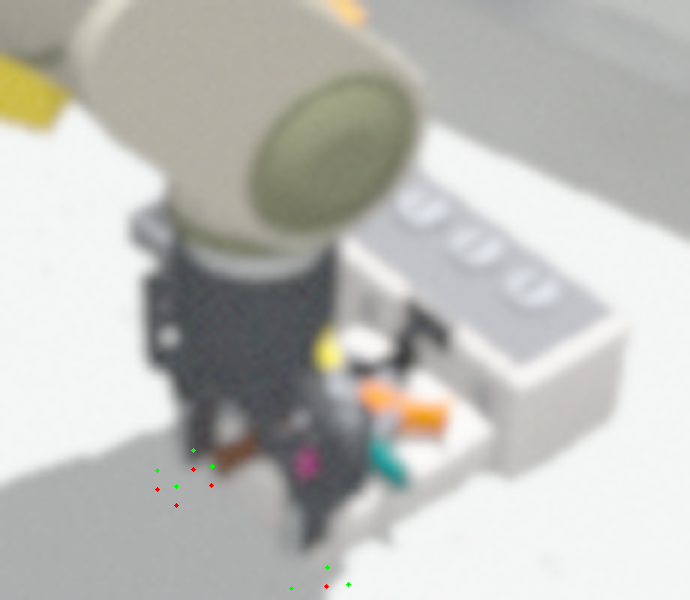

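View pics/g_top.png

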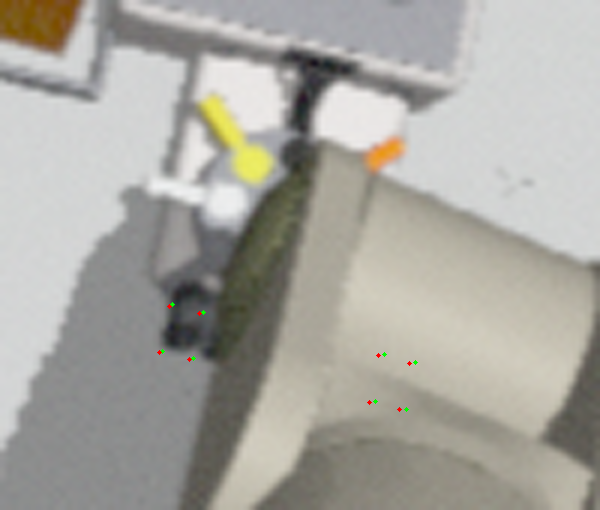

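>>> {"api": "jog_arm", "payload": {"targets": [{"offset":[-0.003,0,0],"yaw":0},{"offset":[-0.006,0,0],"yaw":0},{"offset":[-0.009,0,0],"yaw":0},{"offset":[-0.012,0,0],"yaw":0},{"offset":[-0.015,0,0],"yaw":0},{"offset":[-0.018,0,0],"yaw":0},{"offset":[-0.021,0,0],"yaw":0},{"offset":[-0.024,0,0],"yaw":0},{"offset":[-0.024,0,0],"yaw":0}]}}

```text
time_s: 5.62
eef_pos: [436.6, -87.2, 26.9]
ee_rot: [-0.549, 0.554, 0.444, -0.441]
force: [0.3, -0.1, -0.6]
grip_width: 0.822
```

Run:
```python
from mv import *
from look import look
plan(-57,-56,27)
look('h')
```

```text
t 5.6167 tcp [436.6 -87.2  26.9] J [-0.46  0.43  1.95  0.    0.75 -1.81] F [ 0.29 -0.13 -0.59] gw 0.82
[[ 0.22  0.01 -0.98]
 [ 0.98 -0.    0.22]
 [-0.   -1.   -0.01]]
sel -57.5 -44.3
offset m [-0.0117 -0.     -0.0004] yaw 0.001 or -3.141 target [434.5 -98.7  27. ]
[436.57670367 -86.73699862  26.9186351 ] [-0.46  0.43  1.95  0.    0.75 -1.81] [-0.1  1.   0.2]
```

View pics/h_scene.png

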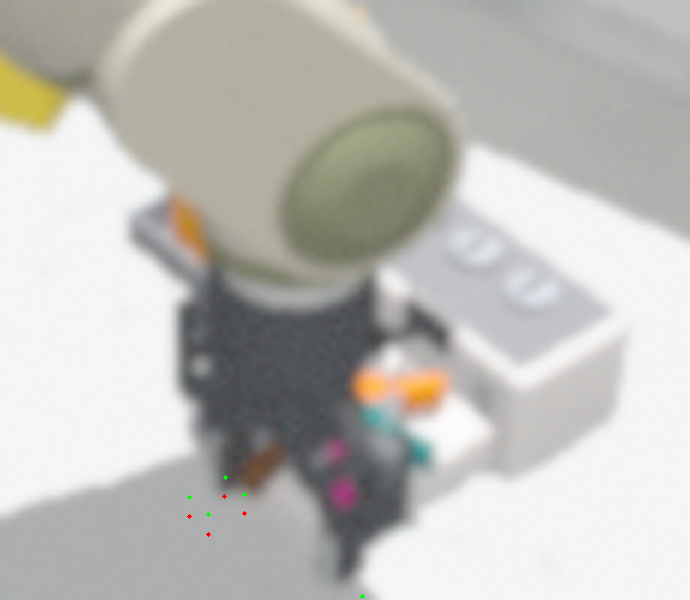

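View pics/h_top.png

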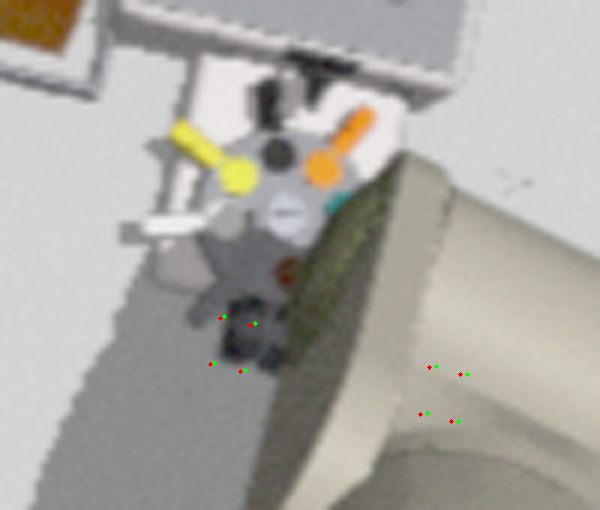

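>>> {"api": "jog_arm", "payload": {"targets": [{"offset":[-0.003,0,0],"yaw":0},{"offset":[-0.006,0,0],"yaw":0},{"offset":[-0.009,0,0],"yaw":0},{"offset":[-0.012,0,0],"yaw":0},{"offset":[-0.012,0,0],"yaw":0},{"offset":[-0.012,0,0],"yaw":0}]}}

```text
time_s: 6.22
eef_pos: [433.9, -98.7, 26.9]
ee_rot: [-0.549, 0.554, 0.444, -0.441]
force: [0.8, 0.0, 0.3]
grip_width: 0.823
```

Run:
```python
from mv import *
from look import look
plan(-57,-56,27)
look('i')
```

```text
t 6.2167 tcp [433.9 -98.7  26.9] J [-0.49  0.43  1.95  0.    0.75 -1.84] F [0.76 0.01 0.34] gw 0.82
[[ 0.22  0.01 -0.98]
 [ 0.98 -0.    0.22]
 [-0.   -1.   -0.01]]
sel -57.6 -56.1
offset m [ 0.0001 -0.0001 -0.0006] yaw 0.0 or -3.141 target [434.5 -98.7  27. ]
[433.95346131 -98.42124803  26.92262259] [-0.49  0.43  1.95  0.    0.75 -1.84] [ 0.2 -0.4  0.7]
```

View pics/i_top.png

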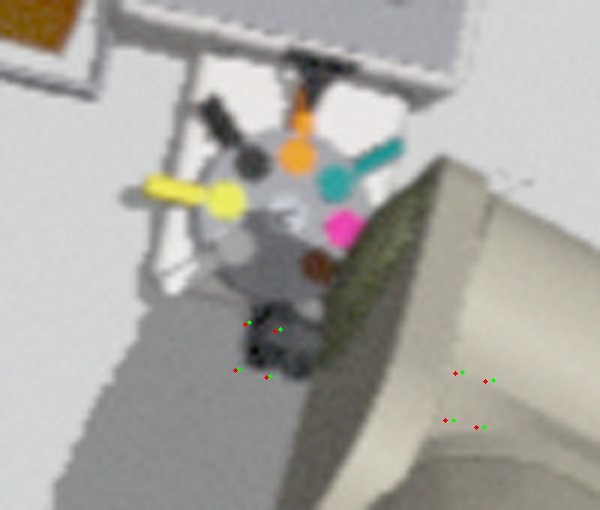

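View pics/i_scene.png

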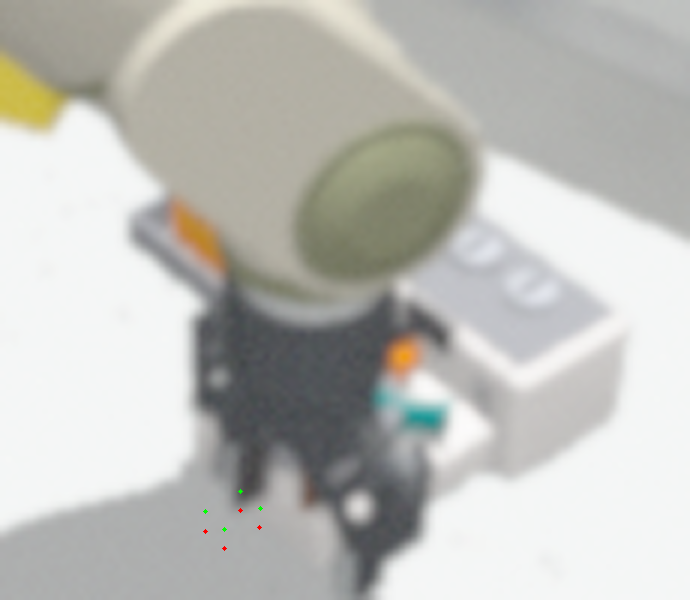

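>>> {"api": "jog_arm", "payload": {"targets": [{"offset":[-0.003,0,0],"yaw":0},{"offset":[-0.003,0,0.01],"yaw":0},{"offset":[-0.003,0,0.03],"yaw":0},{"offset":[-0.003,0,0.05],"yaw":0},{"offset":[-0.003,-0.02,0.06],"yaw":0},{"offset":[-0.003,-0.06,0.06],"yaw":0},{"offset":[-0.003,-0.1,0.06],"yaw":0},{"offset":[-0.003,-0.14,0.07],"yaw":0},{"offset":[0.03,-0.16,0.1],"yaw":0},{"offset":[0.07,-0.17,0.12],"yaw":0},{"offset":[0.11,-0.17,0.12],"yaw":0},{"offset":[0.15,-0.17,0.12],"yaw":0}]}}

```text
time_s: 7.32
eef_pos: [346.2, 69.7, 197.0]
ee_rot: [-0.548, 0.555, 0.444, -0.44]
force: [1.9, -1.2, -0.1]
grip_width: 0.819
```

Run:
```python
from mv import *
import cv2
plan(-57,-56,27)
for n,o,sz,f in(("top",(240,130),(140,120),5),("scene",(150,130),(200,150),4)):
    im=ctrl.capture(n)["img"][:,:,::-1][o[1]:o[1]+sz[1],o[0]:o[0]+sz[0]]
    cv2.imwrite(f"pics/j_{n}.png",cv2.resize(im,None,fx=f,fy=f,interpolation=cv2.INTER_CUBIC))
```

```text
t 7.3167 tcp [346.2  69.7 197. ] J [-0.13 -0.06  2.   -0.    1.18 -1.48] F [ 1.85 -1.16 -0.12] gw 0.82
[[ 0.22  0.01 -0.98]
 [ 0.98 -0.    0.22]
 [-0.   -1.   -0.01]]
sel -179.8 89.2
offset m [-0.1448  0.1716 -0.121 ] yaw -0.001 or 3.141 target [434.5 -98.7  27. ]
```

View pics/j_top.png

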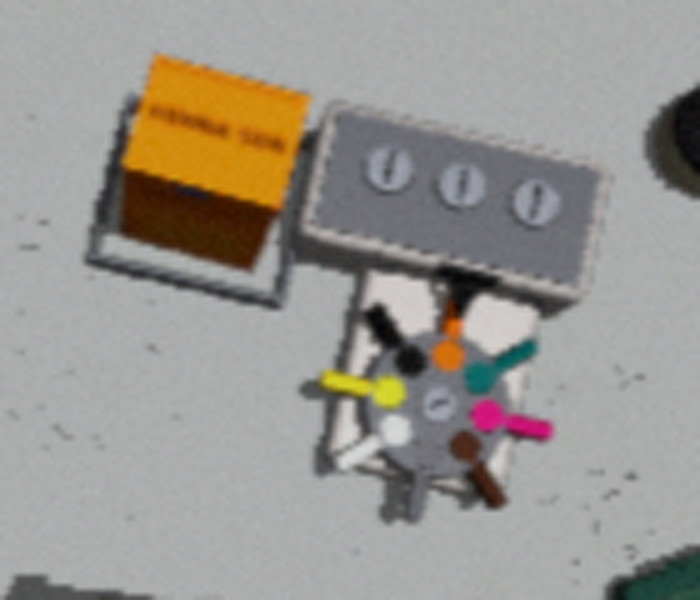

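View pics/j_scene.png

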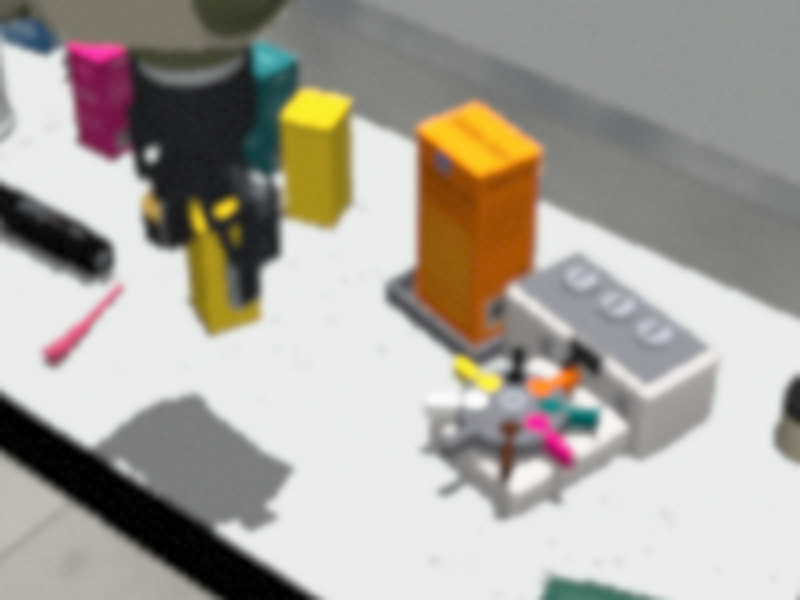

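>>> {"api": "jog_arm", "payload": {"targets": [{"offset":[0,0,0],"yaw":0},{"offset":[0,0,0],"yaw":0},{"offset":[0,0,0],"yaw":0}]}}

```text
time_s: 7.67
eef_pos: [346.5, 72.5, 196.0]
ee_rot: [-0.547, 0.552, 0.447, -0.443]
force: [0.6, 0.1, -0.3]
grip_width: 0.819
```

```bash
python3 -c "
from rig import ctrl
print(ctrl.sense()['dq'].round(3)); print(ctrl.finish_job())"
```

```text
[-0.02  -0.     0.001 -0.001 -0.     0.002]
the job is handed in; nothing more can be done
None
```

The tint selector is set to orange: the carton in the bay is the orange one, and the orange tab now rests at the black pointer. The wheel started on black, so it needed one counter-clockwise click. I pushed the front (brown) tab to the robot's right with the left finger until the wheel sprang on by itself, then drew the finger straight out to the front. I handed the job in at about 7.7 s.

- **Last pictures:** both cameras show the orange tab under the pointer and the grey tab straight to the front. The orange carton is unmoved in its bay, and the other things in view still stand. The arm was well clear and touching nothing.
- **Force:** the readings stayed within about 2 N throughout.
- **A disagreement:** with the gripper open, the fingertips looked about 15 to 20 mm farther back than the given figures led me to expect. I went lower to allow for this and checked the finger's place by camera before pushing.

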